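# Hang the snap-hook test weight on the brake test arm

## Task

Load the brake for its static slip test: clip the snap hook of the test weight onto the eye at the end of the test arm by pressing its sprung gate against the eye. Once the gate has snapped shut behind the eye, tug the hook straight back with about 10 N so that the eye bears on the closed gate, to prove it has caught. Then ease the weight down until the eye carries it in the top bow of the hook and let it hang free; work gently by feel, never pressing or pulling on the eye with more than about 14 N or the brake will slip, and leave the other parts on the bench where they are.

Things in the scene. Friction and masses are not known exactly. Their poses are not given: they have to be found in the camera images.
- test_weight: steel test weight (56 mm dia disc, 22 high) with a snap hook standing rigidly on it, 146 mm high in all, 0.55 kg +-15 %. Origin: centre of the underside, z up, x from the hook's spine to its gate; the hook lies in the x-z plane, 10 mm thick in y. Clear inside width of the hook x -16 to 17. To tug on the gate, the eye's bar must be at z 70 to 105 in this frame, where it meets the shut gate at x 11
- hook_spine (a point): on the flat spine of the hook, 12 (x) by 10 mm (y), straight from z 41 to 121 in the weight's frame, the place to grip across y; this point is at x -22, z 115. A grip 3 mm further out (x -25) and at z 115 to 120 keeps 22 mm wide fingers clear of the eye. Axes as the weight's
- nose (a point): end of the hook's 10 mm round top bow, at x 21, z 116 in the weight's frame, its lowest point z 111. The eye's bar can enter only beneath it, pushing the gate inward: press with the bar's centre at z 85 to 100 until it lies at x 1 to 8, then lower the hook; the gate snaps shut behind and below the bar once the bar is above z 114
- bow_seat (a point): where the centre of the eye's bar lies when the weight hangs in the top bow: x 0, z 130 in the weight's frame (bow: half ring of inner radius 16.5 about z 119)
- gate (a joint): sprung gate of the hook, 8 mm round bar at x 21 of the weight's frame, hinged at z 46, reaching to z 110 just under the nose. Angle in rad: 0 shut, grows as its tip swings in to the spine, stops at 0.58; cannot open outward. Pushed with the bar at z 92 it yields from about 3 N and takes 6 to 8 N near full opening; at its stop the force rises steeply
- test_arm: flat steel arm, 26 high, 12 thick, on the shaft of a drum brake stand. Origin on the shaft axis, 200 mm above the bench; x runs from eye to shaft, z up. An eye bolt with lock nut is screwed into its end, its eye flat, hole axis z: 12 mm round bar, hole 34, outer 58 mm dia. The brake slips if the eye is pushed down with over 12 N in all (weight about 5.5 N included) or up with over 15 N
- eye_mark (a point): where the hook goes over: bar centre at the eye's outermost point for the middle setting of the eye bolt. It is really set up to 12 mm farther in (+x) or out (-x), fixed for the run and not measured: find it by feel. 180 to 220 mm above the bench, nothing above. Axes as the arm's: the hook comes along +x, gate leading, its own x along this x. Keep hook-on-eye force under 14 N
- friction_block: loose worn tan friction block, 85 x 45 x 20 mm, a bystander; origin at the centre of the underside
- torque_adapter: loose chrome torque adapter, 32 mm dia, 48 mm high, a bystander; origin at the centre of the underside
- bolt_sleeve: loose green steel bolt sleeve standing upright, 34 mm dia, 65 mm high, a bystander; origin at the centre of the underside
- handwheel: loose dark bakelite handwheel lying flat, 119 mm dia, 27 mm high, a bystander; origin at the centre of the underside
- plain_weight: loose round weight with a knob and no hook, 48 mm dia, 42 mm high, a bystander; origin at the centre of the underside
- wrench: loose open-end wrench lying flat, 190 mm long, a bystander; origin at the centre of the underside
Things that resemble listed ones, but are neither listed nor needed, are in the scene too. Leave any green or orange look-alike of the test_weight alone.

How it is judged:
By the outcome, as a careful person would: the job done as asked, in the order asked, and still so for the second after the job is handed in, with the robot touching nothing.
It also fails if it takes over 72 s, if anything falls off the work surface, if the arm or the gripper's body presses on something with over 40 N, if the wrist force passes 120 N, or if a joint passes its speed limit or range.

## Robot

A 6-joint arm with a two-finger parallel gripper is mounted at the origin on the work surface. World frame = base frame: x ahead of the robot, y to its left, z up, the work surface at z = 0. Lengths are in m, angles in rad, forces in N, time in s.
With the tool pointing down it reaches from about 0.25 to 0.725 m from the base axis. Payload 4 kg.
Tool frame: the origin (TCP) lies midway between the tips of the shut fingers; the grasp point (between the pads) lies 19 mm behind it; z points along the fingers, y is the direction in which the jaws open and shut (so a half turn about z gives the same grasp; the last joint's range is limited). The gripper opens to 85 mm and grips with 20 to 120 N. Pads are 22 mm wide; open, the fingers measure 114 mm over their backs; the gripper's body (76 mm by 85 mm) begins 54 mm behind the grasp point. The pads swing forward as they close: fully open they stand 13 mm farther back than shut.
Start: joints at [1.107, 0.241, 0.005, 1.335, 0, 1.571], TCP at [0.224, 0.447, 0.231] pointing down, gripper open.
Joint ranges: [-2.72, 2.72], [-1.05, 1.87], [-1.09, 1.28], [-1.99, 2.15], [-1.42, 1.44], [-3.14, 3.14]. Speed limits (rad/s): [2.79, 2.79, 3.14, 3.14, 3.14, 3.14].

## Interface

Orientations are given as a unit quaternion [x, y, z, w].
In Python, from workcell import get_obs, camera, camera_model, job_done, masks_of gives the robot as it stands.
- The arm moves only by the tool jog_arm, never from a script. Its argument "deltas" is a list that holds one entry, the list of rows, each a list of 7 numbers: the shift along the tool's x, y, z in mm, then the turn, a rotation vector about the tool's x, y, z in degrees, then the finger opening in mm, from 0 to 85.4. A call has 1 to 5 rows; each row shifts and turns the pose as measured when the row begins, along the tool's axes as they then stand; what a row does not reach is not made up. A row lasts 1/10 s, in which the tool goes at most 50 mm and 8.59 degrees, less where a joint would pass 70% of its speed; a pose out of reach is approached as far as the arm can. A call with a gripper value outside its range is refused whole. The fingers move at their own pace and stop on an object; the grip force is fixed at half the most. Time passes only in rows, so rows that do not move let the fingers close. It gives the time, the measured TCP pose, the force and the opening at its end, in the units of the state.
- get_obs(): the state, without advancing time (a new reading comes with each control period).
- camera(name): name is "side" or "top" or "wrist"; returns the picture (480x640x3 uint8, red, green, blue); there is no depth.
- camera_model(name): a dict with "fovy" (degrees; the focal length in pixels is half the picture's height over the tangent of half this angle, whatever the lens; pixels are square), "cx", "cy" (the principal point, pixels), "k1" (the pictures are not rectified: a ray, as slopes to the right and down, at radius r is drawn at 1 + k1 r^2 times it, then the intrinsics apply), "pose" (4x4, takes a point from camera to world coordinates); the wrist camera has in their place "T_tool_cam" (4x4, takes a point from camera to tool coordinates, whose origin is the TCP and whose axes are the flange's). Camera axes: x right, y down, z forward; pixel columns grow to the right and rows downward; lengths in m; the calibration is good to about 2 mm. A picture is of the moment at which its call begins: read the wrist's pose just before it. camera_model takes no time and is no camera call.
- job_done(): hands the job in, once; it reports no verdict.
Trained networks look in the newest picture that a camera, given by its name, has taken for a name from the list of things; names that differ only in an ending like _2 or _b are one class to them, and where a whole thing is asked for, a point or a joint stands for the part that bears it (a point fixed in the world has none). Each returns a list of dicts, best first, with "conf" (0 to 1); they miss things now and then, are a little off and sometimes report something else, mostly with a low value. They report only what shows in the picture. A call takes as long as a camera call. They do not tell look-alikes from the thing itself.
- masks_of(target, camera): "pixels" (480x640 bool, what is visible of it) and "at" ([column, row] in pixels, amid what is visible of it).
The state is a dict: "clock": time; "joint_pos": joint angles; "joint_vel": joint speeds; "tau": joint torques, N m; "eef_pos": TCP position; "tool_rot": TCP orientation; "ft_force": force on the tool from outside, world axes, zero at the start; "ft_torque": the same for the moment, N m; "grip_width": finger opening in m.
Only numpy, scipy, OpenCV 4.12 (cv2) and the standard library are available. Lean on these libraries where they do the work, as an engineer would, in place of code of your own. Each camera call takes 0.05 s, during which the arm holds its last target. There are 200 camera calls.

## Working session

There is one attempt and no reset: what is moved stays moved. The work goes in short steps, Python scripts to look and compute and a tool call to move; the robot and the scene stay as the last step left them, time stands still between calls to the robot, and variables do not carry over. Pictures are saved under pics/ and viewed, about 8 in all and at most 12, crops included, and the job is handed in when it is done.

Besides the shell and the picture viewer there is one more tool, called after "Call:" as a command line: name --argument value ..., lists and objects as JSON in quotes. jog_arm: Moves the arm, as the interface text tells. Its arguments: {"type":"object","properties":{"deltas":{"type":"array"}},"required":["deltas"]}

```bash
mkdir -p pics; ls
cat > h.py <<'E'
import numpy as np, cv2
from workcell import *
from scipy.spatial.transform import Rotation as R
def cam(n):
    o=get_obs(); im=camera(n); m=camera_model(n)
    if 'pose' in m: P=np.array(m['pose'])
    else:
        T=np.eye(4);T[:3,:3]=R.from_quat(o['tool_rot']).as_matrix();T[:3,3]=o['eef_pos'];P=T@np.array(m['T_tool_cam'])
    m['P']=P; m['f']=240/np.tan(np.radians(m['fovy'])/2)
    return im,m
def ray(m,u,v):
    f=m['f'];d=np.array([(u-m['cx'])/f,(v-m['cy'])/f]);s=d.copy()
    for _ in range(20): s=d/(1+m['k1']*(s@s))
    w=m['P'][:3,:3]@np.array([s[0],s[1],1]); return m['P'][:3,3],w/np.linalg.norm(w)
def atz(m,u,v,z):
    o,d=ray(m,u,v); return o+d*(z-o[2])/d[2]
def proj(m,p):
    c=np.linalg.inv(m['P'])@np.append(p,1); s=c[:2]/c[2]; s=s*(1+m['k1']*(s@s)); return s*m['f']+[m['cx'],m['cy']]
def tri(rs):
    A=0;b=0
    for o,d in rs:
        M=np.eye(3)-np.outer(d,d);A=A+M;b=b+M@o
    x=np.linalg.solve(A,b); return x,[np.linalg.norm((np.eye(3)-np.outer(d,d))@(x-o)) for o,d in rs]
def save(n,im): cv2.imwrite(f'pics/{n}.png',im[:,:,::-1])
E
python3 - <<'E'
from h import *
o=get_obs();print(o)
ims=[]
for n in ['top','side']:
    im,m=cam(n);save(n+'0',im);print(n,m['P'].round(3).tolist(),m['fovy'])
    for t in ['test_weight','hook_spine','nose','eye_mark','test_arm','gate','bow_seat']:
        try:
            for d in masks_of(t,n)[:4]: print(t,round(d['conf'],2),d['at'],d['pixels'].sum())
        except Exception as e: print(t,e)
E
```

```text
pics
{'clock': 0.0, 'joint_pos': array([1.10702019e+00, 2.41409315e-01, 3.72248576e-03, 1.33519778e+00,
       1.62975200e-05, 1.57083076e+00]), 'joint_vel': array([ 1.48416082e-03, -9.05866172e-04,  5.64942237e-04, -4.26016927e-06,
       -1.79156145e-03, -1.37185745e-04]), 'tau': array([ 1.86101183e-04, -3.72315896e+01,  2.52407455e+01,  1.68950408e-02,
        1.71430806e-04,  6.72812845e-06]), 'eef_pos': array([0.22337698, 0.4466215 , 0.23041412]), 'tool_rot': array([ 2.29832101e-01,  9.73229734e-01, -1.01432587e-03, -2.47873067e-04]), 'ft_force': array([-0.15668826, -0.12596935,  0.59070579]), 'ft_torque': array([ 0.01475517,  0.0276163 , -0.03985867]), 'grip_width': 0.08560314073585897}
top [[0.012, -0.996, 0.09, 0.474], [-1.0, -0.012, -0.004, -0.029], [0.005, -0.09, -0.996, 1.1], [0.0, 0.0, 0.0, 1.0]] 56.005857511263
test_weight 0.85 [391.2, 264.8] 535
test_weight 0.83 [405.6, 309.2] 474
test_weight 0.82 [354.9, 297.5] 429
test_weight 0.55 [406.9, 216.7] 520
hook_spine 0.79 [390.4, 266.0] 504
hook_spine 0.75 [404.2, 216.2] 544
hook_spine 0.7 [402.5, 308.6] 510
hook_spine 0.57 
[... 459 characters left out ...]
5.80586654759404
test_weight 0.85 [383.8, 264.0] 1280
test_weight 0.78 [290.9, 226.0] 1004
test_weight 0.65 [245.1, 330.6] 2180
test_weight 0.61 [342.7, 234.3] 990
hook_spine 0.84 [343.2, 236.2] 954
hook_spine 0.79 [395.6, 216.3] 897
hook_spine 0.56 [382.5, 265.4] 1126
nose 0.93 [392.3, 263.1] 1190
nose 0.79 [288.6, 225.2] 950
nose 0.61 [343.6, 237.0] 961
nose 0.57 [397.4, 219.8] 736
eye_mark 0.65 [246.3, 330.1] 2324
test_arm 0.87 [244.0, 332.4] 2166
gate 0.63 [384.1, 215.6] 55
gate 0.52 [377.9, 248.5] 75
gate 0.44 [277.2, 211.2] 89
gate 0.4 [346.0, 226.5] 128
bow_seat 0.98 [396.3, 216.8] 744
bow_seat 0.97 [290.7, 223.4] 1108
bow_seat 0.82 [342.9, 235.2] 904
bow_seat 0.75 [387.2, 265.6] 1257
```

Run:
```python
import cv2,numpy as np
t=cv2.imread('pics/top0.png')[160:360,160:460];s=cv2.imread('pics/side0.png')[160:400,190:470]
cv2.imwrite('pics/top0c.png',cv2.resize(t,None,fx=2.6,fy=2.6,interpolation=3))
cv2.imwrite('pics/side0c.png',cv2.resize(s,None,fx=2.5,fy=2.5,interpolation=3))
```

```text
(no output)
```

View pics/top0c.png

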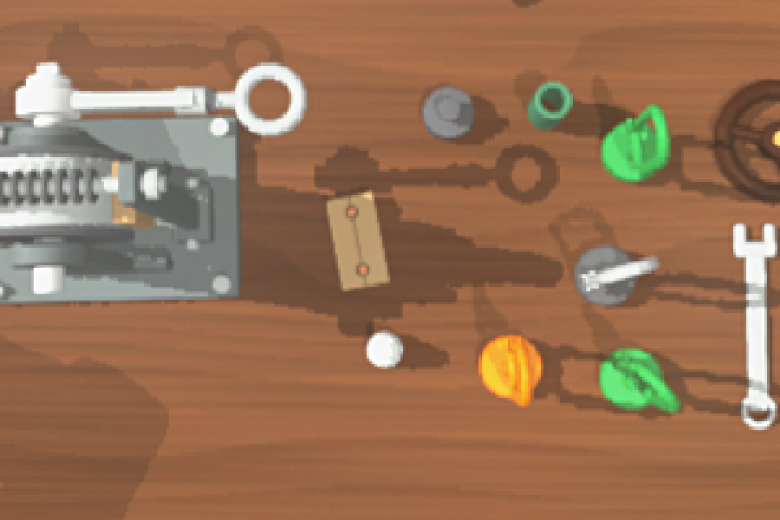

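View pics/side0c.png

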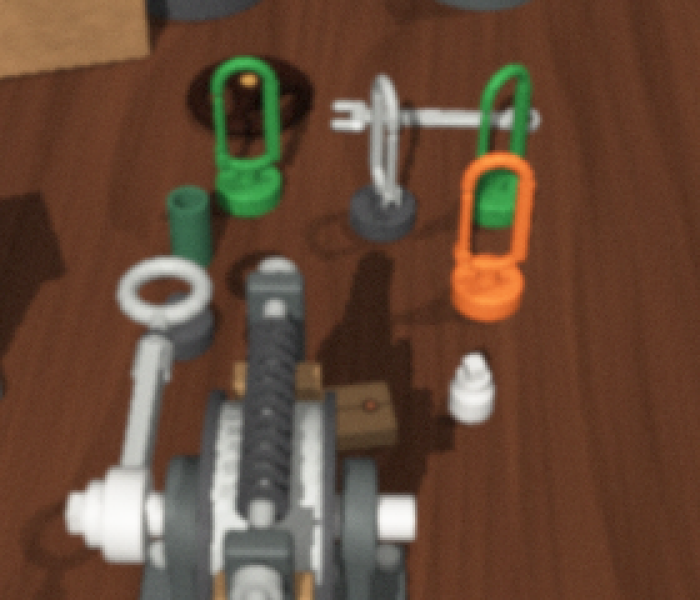

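Four hooks stand out in top view: green (406,215), green (404,308), orange (356,300) and bare steel (391,265). Only the steel one fits the test_weight. I'll confirm it in a close wrist view. The eye is at about top (264,198) and side (256,276).

Run:
```python
from h import *
_,mt=cam('top');_,ms=cam('side')
for n,a,b in [('eyec',(263.8,198),(256,276.4)),('eyeL out',(277.3,198),(256,264)),('shaft',(178,198),(232,365))]:
    print(n,*tri([ray(mt,*a),ray(ms,*b)]))
print('base',atz(mt,605/2.6+160,277/2.6+160,.022),atz(ms,383/2.5+190,208/2.5+160,.022))
for z in (.19,.2,.21): print(z,atz(mt,277.3-2.7,198,z),atz(ms,256,266,z))
im,m=cam('wrist');save('w0',im);print(m['fovy'],m['T_tool_cam'])
for c in [(605/2.6+160,277/2.6+160)]: print(proj(m,atz(mt,*c,.022)))
```

```text
eyec [0.64134455 0.07760065 0.19248129] [np.float64(0.0006016877099252118), np.float64(0.0006016877099251608)]
eyeL out [0.64349906 0.05020587 0.19245725] [np.float64(0.0011901087524058304), np.float64(0.001190108752405735)]
shaft [0.64221172 0.25063782 0.20108424] [np.float64(0.0037468146983057507), np.float64(0.0037468146983057372)]
base [ 0.51162284 -0.21395383  0.022     ] [ 0.51192362 -0.20593357  0.022     ]
0.19 [0.64268007 0.05586638 0.19      ] [0.64463446 0.05194936 0.19      ]
0.2 [0.6408213 0.0549365 0.2      ] [0.64231034 0.06260607 0.2       ]
0.21 [0.63896252 0.05400662 0.21      ] [0.63998623 0.07326279 0.21      ]
59.20531850190053 [[ 3.42067044e-04 -9.51856291e-01 -3.06544424e-01  7.87157520e-02]
 [ 9.99999560e-01  5.77464705e-05  9.36570785e-04 -4.46158538e-04]
 [-8.73778935e-04 -3.06544610e-01  9.51855892e-01 -1.43122430e-01]
 [ 0.00000000e+00  0.00000000e+00  0.00000000e+00  1.00000000e+00]]
[-19.76428732 597.96064778]
```

Call:
jog_arm --deltas '[[[-37, -30, -5, 0, 0, 0, 85], [-37, -30, -5, 0, 0, 0, 85], [-37, -30, -5, 0, 0, 0, 85], [-37, -30, -5, 0, 0, 0, 85], [-37, -30, -5, 0, 0, 0, 85]]]'

```text
clock: 1.45
eef_pos: [0.3237, 0.2293, 0.2553]
tool_rot: [0.223, 0.975, 0.0, 0.0]
ft_force: [1.1, -0.5, -0.2]
grip_width: 0.0852
```

Call:
jog_arm --deltas '[[[-37, -30, -5, 0, 0, 0, 85], [-37, -30, -5, 0, 0, 0, 85], [-37, -30, -5, 0, 0, 0, 85], [-37, -30, -5, 0, 0, 0, 85], [-37, -30, -5, 0, 0, 0, 85]]]'

```text
clock: 1.95
eef_pos: [0.4275, 0.0045, 0.283]
tool_rot: [0.222, 0.975, 0.002, 0.003]
ft_force: [0.2, 1.2, 0.0]
grip_width: 0.0848
```

Call:
jog_arm --deltas '[[[-37, -30, 0, 0, 0, 0, 85], [-37, -30, 0, 0, 0, 0, 85], [-37, -30, 0, 0, 0, 0, 85], [-37, -30, 0, 0, 0, 0, 85], [-37, -30, 0, 0, 0, 0, 85]]]'

```text
clock: 2.45
eef_pos: [0.5322, -0.2216, 0.2856]
tool_rot: [0.223, 0.975, 0.003, 0.006]
ft_force: [0.7, 1.5, 0.2]
grip_width: 0.0851
```

Run:
```python
from h import *
im,m=cam('wrist');save('w1',im)
print(get_obs()['eef_pos'],proj(m,[.512,-.208,.022]),proj(m,[.512,-.208,.14]))
for t in ['test_weight','hook_spine','nose','gate']:
    for d in masks_of(t,'wrist')[:3]: print(t,round(d['conf'],2),d['at'],d['pixels'].sum())
```

```text
[ 0.53462584 -0.22855179  0.28301926] [317.5511316  161.13099284] [319.62792849 184.87881653]
test_weight 0.78 [358.1, 35.3] 3995
test_weight 0.76 [340.1, 287.5] 3566
test_weight 0.72 [234.0, 75.9] 3717
hook_spine 0.95 [337.5, 286.4] 3736
hook_spine 0.87 [356.9, 33.4] 3974
hook_spine 0.79 [235.9, 77.8] 3733
nose 0.84 [358.9, 36.2] 3991
nose 0.82 [340.7, 283.9] 3596
nose 0.8 [238.2, 79.1] 3641
gate 0.77 [350.5, 320.7] 298
gate 0.69 [375.5, 51.6] 124
gate 0.62 [326.0, 151.2] 70
```

View pics/w1.png

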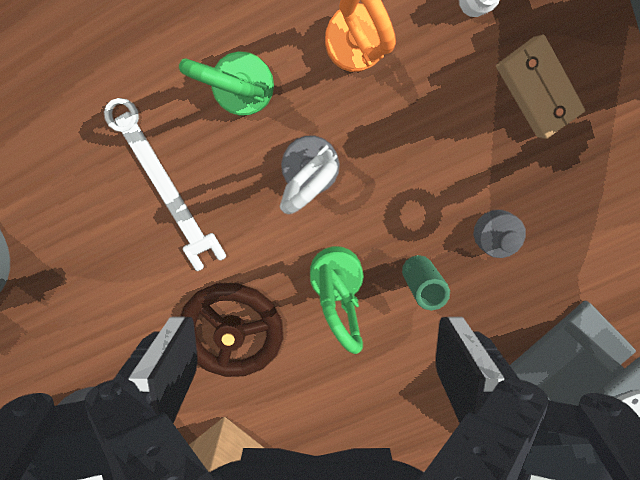

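The steel hook sits on its grey disc at (311,163), with its bow running from (335,152) to (288,208). The green hooks are at (340,285) and (235,78), the orange one at (358,35). The steel one is meant; next is the enlarged crop.

Run:
```python
import cv2
t=cv2.imread('pics/w1.png')[125:225,260:370]
cv2.imwrite('pics/w1c.png',cv2.resize(t,None,fx=6,fy=6,interpolation=cv2.INTER_CUBIC))
from h import *
m=camera_model('top')
m['P']=np.array(m['pose']);m['f']=240/np.tan(np.radians(m['fovy'])/2)
t=cv2.imread('pics/top0.png')
```

```text
(no output)
```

View pics/w1c.png

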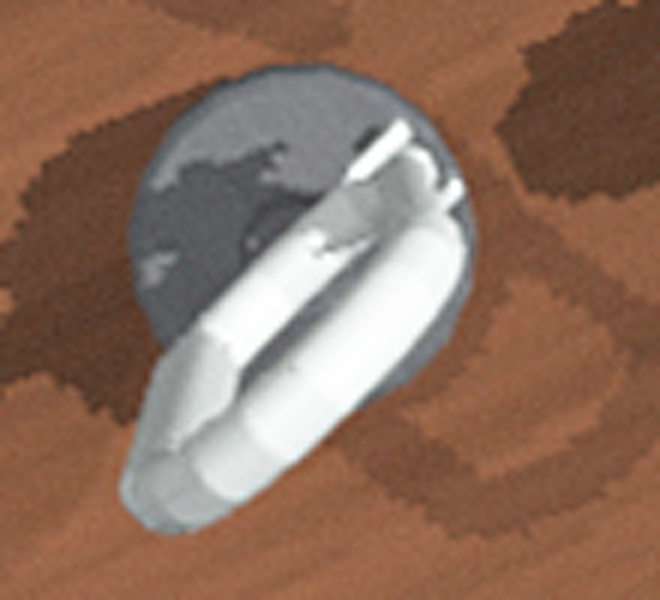

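Steel hook confirmed: the forked gate hinge is at the upper right of the crop, and the flat spine at the lower left. I'll fit its pose by silhouette in all three views.

```bash
cat > fit.py <<'E'
from h import *
from scipy.optimize import minimize
a=np.linspace(0,np.pi,13)
bow=np.c_[.5+21.5*np.cos(a),0*a,119+21.5*np.sin(a)]
pl=[(np.r_[[[21,0,116]],bow,[[-22,0,36]]],10),(np.array([[-22,0,36],[21,0,36]]),12),(np.array([[21,0,46],[21,0,110]]),8),(np.array([[0,0,22],[0,0,36]]),14)]
c=np.linspace(0,2*np.pi,40);disc=np.r_[np.c_[28*np.cos(c),28*np.sin(c),0*c],np.c_[28*np.cos(c),28*np.sin(c),0*c+22]]
def place(q,p):
    C,S=np.cos(q[2]),np.sin(q[2]);return np.c_[q[0]+(p[:,0]*C-p[:,1]*S)/1e3,q[1]+(p[:,0]*S+p[:,1]*C)/1e3,p[:,2]/1e3]
def render(m,q,box,k=4):
    x0,y0,x1,y1=box;im=np.zeros(((y1-y0)*k,(x1-x0)*k),np.uint8)
    pr=lambda p:np.array([(proj(m,w)-[x0,y0])*k for w in place(q,p)])
    cv2.fillPoly(im,[cv2.convexHull(np.round(pr(disc)).astype(np.int32))],1)
    cp=m['P'][:3,3]
    for p,t in pl:
        w=place(q,p);d=np.linalg.norm(w.mean(0)-cp)
        cv2.polylines(im,[np.round(pr(p)).astype(np.int32)],False,1,int(round(t/1e3*m['f']/d*k)))
    return im
def seg(im,box,k=4):
    x0,y0,x1,y1=box;h=cv2.cvtColor(np.ascontiguousarray(im[y0:y1,x0:x1]),cv2.COLOR_RGB2HSV)
    s=((h[...,1]<75)).astype(np.uint8)
    n,l,st,_=cv2.connectedComponentsWithStats(s)
    s=(l==1+np.argmax(st[1:,4])).astype(np.uint8)
    return cv2.resize(s,None,fx=k,fy=k,interpolation=0)
def iou(q,views):
    r=0
    for m,b,s in views:
        g=render(m,q,b);r+=(g&s).sum()/(g|s).sum()
    return r/len(views)
def fit(views,q0s):
    best=max(q0s,key=lambda q:iou(q,views))
    sim=np.array([best]+[np.array(best)+d for d in ([.006,0,0],[0,.006,0],[0,0,.15])])
    r=minimize(lambda q:-iou(q,views),best,method='Nelder-Mead',options=dict(initial_simplex=sim,xatol=1e-4,fatol=1e-4))
    return r.x,-r.fun
E
cat > f1.py <<'E'
from fit import *
V=[]
for n,b in [('wrist',(265,125,365,225)),('top',(372,245,420,288)),('side',(325,180,365,260))]:
    im,m=cam(n);V.append((m,b,seg(im,b)))
q0=[[.512,-.209,np.radians(t)] for t in range(-180,180,20)]
for sub in (V,V[:1],V[1:2],V[2:]):
    q,s=fit(sub,q0);print(q[:2].round(4),np.degrees(q[2]).round(1),round(s,3))
q,s=fit(V,q0)
vis=[]
for m,b,sg in V:
    g=render(m,q,b);e=np.dstack([sg*255,g*255,0*g]);vis.append(cv2.resize(e,(260,400)))
cv2.imwrite('pics/fit1.png',np.hstack(vis))
E
python3 f1.py
```

```text
[ 0.5134 -0.2165] 108.1 0.862
[ 0.5139 -0.217 ] 105.9 0.969
[ 0.5136 -0.2159] -69.8 0.936
[ 0.5139 -0.2158] 75.3 0.687
```

View pics/fit1.png

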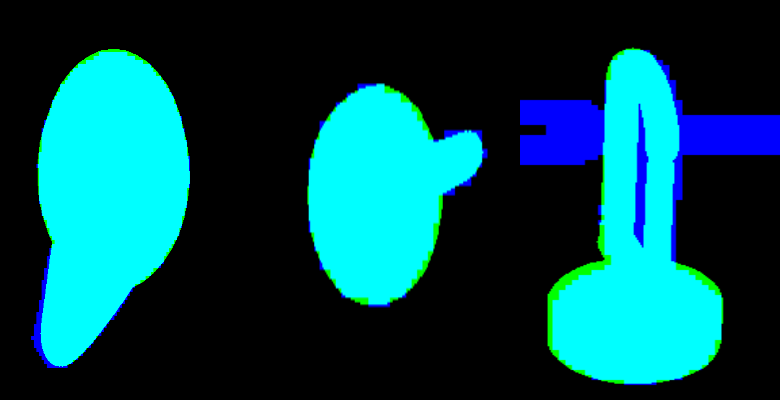

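Pose fit: weight at (0.5135, -0.2165), yaw about 107° with the gate towards +y. Now I turn the tool to line up with the hook.

Call:
jog_arm --deltas '[[[0, 0, 0, 0, 0, 7.9, 40], [0, 0, 0, 0, 0, 7.9, 40], [0, 0, 0, 0, 0, 7.9, 40], [0, 0, 0, 0, 0, 7.9, 40], [0, 0, 0, 0, 0, 7.9, 40]]]'

```text
clock: 3.35
eef_pos: [0.5304, -0.2109, 0.291]
tool_rot: [0.546, 0.838, 0.005, 0.007]
ft_force: [-0.3, 1.2, 0.4]
grip_width: 0.0404
```

Call:
jog_arm --deltas '[[[0, 0, 0, 0, 0, 7.9, 40], [0, 0, 0, 0, 0, 0, 40]]]'

```text
clock: 3.55
eef_pos: [0.53, -0.2079, 0.2931]
tool_rot: [0.603, 0.798, 0.006, 0.008]
ft_force: [-0.2, 0.2, 0.1]
grip_width: 0.04
```

```bash
cat > go.py <<'E'
from h import *
import sys
def go(p,yaw,n=''):
    "tool-frame delta (mm, deg) to reach TCP p with tool x at yaw deg, tool down"
    o=get_obs();A=R.from_quat(o['tool_rot']);c,s=np.cos(np.radians(yaw)),np.sin(np.radians(yaw))
    B=R.from_matrix(np.array([[c,s,0],[s,-c,0],[0,0,-1.]]))
    print(n,'delta mm',(A.inv().apply(np.array(p)-o['eef_pos'])*1e3).round(1),'rot',np.degrees((A.inv()*B).as_rotvec()).round(2),'F',o['ft_force'].round(2),'tcp',o['eef_pos'].round(4),o['clock'])
E
python3 - <<'E'
from fit import *; from go import go
im,m=cam('wrist');q0=[.5136,-.2165,np.radians(107)]
c=proj(m,[.5136,-.2165,.06]).astype(int);b=(c[0]-60,c[1]-60,c[0]+60,c[1]+60);print(b)
sg=seg(im,b);q,s=fit([(m,b,sg)],[q0]);print(q,np.degrees(q[2]),s)
y=107;d=np.array([np.cos(np.radians(y)),np.sin(np.radians(y))])
p=np.array([.5136,-.2165])-.025*d
go([*p,.26],y,'hi');go([*p,.099],y,'lo')
E
```

```text
(np.int64(231), np.int64(137), np.int64(351), np.int64(257))
[ 0.51324677 -0.21728853  1.88113981] 107.78137197218062 0.961085418395984
hi delta mm [-28.5 -18.4  33. ] rot [ 1.15  0.35 -1.02] F [-0.66  0.3   0.28] tcp [ 0.5301 -0.2079  0.2932] 3.6
lo delta mm [-27.6 -21.7 194. ] rot [ 1.15  0.35 -1.02] F [-0.66  0.3   0.28] tcp [ 0.5301 -0.2079  0.2932] 3.6
```

Call:
jog_arm --deltas '[[[-28, -19, 20, 1.15, 0.35, -1.5, 40], [0, 0, 40, 0, 0, 0, 40], [0, 0, 40, 0, 0, 0, 40], [0, 0, 0, 0, 0, 0, 40]]]'

```text
clock: 4.0
eef_pos: [0.5213, -0.2387, 0.1946]
tool_rot: [0.584, 0.812, 0.001, 0.004]
ft_force: [-0.7, 0.5, 0.1]
grip_width: 0.04
```

Run:
```python
from fit import *; from go import go
im,m=cam('wrist');save('w2',im);q0=[.5134,-.2168,np.radians(107.5)]
y=107.5;d=np.array([np.cos(np.radians(y)),np.sin(np.radians(y))])
p=np.array(q0[:2])-.025*d
go([*p,.099],y,'lo')
for h,c in ((-28,(0,255,0)),(-22,(255,0,0)),(-16,(0,255,0))):
    for z in (90,119): 
        w=place(q0,np.array([[h,-5,z],[h,5,z]]));
        for k in w: cv2.circle(im,tuple(int(v) for v in proj(m,k)),2,c,-1)
save('w2o',im[100:480])
```

```text
lo delta mm [ 0.4 -3.5 99. ] rot [0.56 0.55 1.03] F [0.78 0.19 0.61] tcp [ 0.5231 -0.2394  0.1981] 4.05
```

View pics/w2o.png

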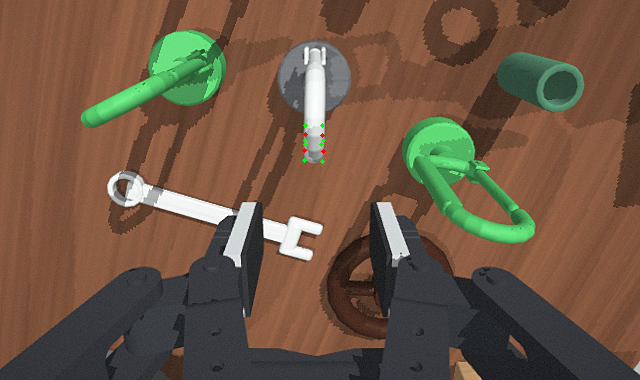

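Call:
jog_arm --deltas '[[[0, -3.5, 33, 0.5, 0.5, 1, 40], [0, 0, 33, 0, 0, 0, 40], [0, 0, 28, 0, 0, 0, 40], [0, 0, 0, 0, 0, 0, 40]]]'

```text
clock: 4.45
eef_pos: [0.5287, -0.2426, 0.1147]
tool_rot: [0.588, 0.809, 0.002, 0.011]
ft_force: [-1.5, 0.5, 0.3]
grip_width: 0.0402
```

Run:
```python
from go import *
y=107.5;d=np.array([np.cos(np.radians(y)),np.sin(np.radians(y))])
p=np.array([.5134,-.2168])-.025*d
go([*p,.099],y,'lo')
```

```text
lo delta mm [ 4.5 -7.  15.5] rot [0.94 0.82 0.5 ] F [-1.52  0.53  0.26] tcp [ 0.5287 -0.2426  0.1147] 4.45
```

Call:
jog_arm --deltas '[[[4.5, -7, 15, 0.9, 0.8, 0.5, 40], [0, 0, 0, 0, 0, 0, 40]]]'

```text
clock: 4.65
eef_pos: [0.5236, -0.2413, 0.1039]
tool_rot: [0.591, 0.807, 0.001, 0.003]
ft_force: [-0.8, -0.2, -0.8]
grip_width: 0.0399
```

Run:
```python
from go import *
y=107.5;d=np.array([np.cos(np.radians(y)),np.sin(np.radians(y))])
p=np.array([.5134,-.2168])-.025*d
go([*p,.099],y,'lo')
```

```text
lo delta mm [ 1.4 -2.4  4.9] rot [0.29 0.26 0.09] F [-0.76 -0.22 -0.77] tcp [ 0.5236 -0.2413  0.1039] 4.65
```

Call:
jog_arm --deltas '[[[1.8, -3, 6, 0.3, 0.3, 0.1, 40], [0, 0, 0, 0, 0, 0, 40], [0, 0, 0, 0, 0, 0, 20], [0, 0, 0, 0, 0, 0, 20]]]'

```text
clock: 5.05
eef_pos: [0.5231, -0.2418, 0.1024]
tool_rot: [0.591, 0.807, 0.001, 0.003]
ft_force: [-1.1, 0.2, -0.6]
grip_width: 0.0201
```

Run:
```python
from go import *
y=107.5;d=np.array([np.cos(np.radians(y)),np.sin(np.radians(y))])
p=np.array([.5134,-.2168])-.025*d
go([*p,.099],y,'lo');print(get_obs()['grip_width'])
im,m=cam('wrist');save('w3',im[200:480,160:480])
```

```text
lo delta mm [ 1.7 -1.8  3.4] rot [0.33 0.25 0.02] F [-1.11  0.24 -0.65] tcp [ 0.5231 -0.2418  0.1024] 5.05
0.020123690214766402
```

View pics/w3.png

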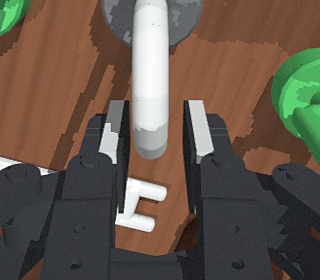

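Call:
jog_arm --deltas '[[[2.5, -3.5, 7, 0.4, 0.3, 0, 20], [0, 0, 1, 0, 0, 0, 20], [0, 0, 0, 0, 0, 0, 0], [0, 0, 0, 0, 0, 0, 0], [0, 0, 0, 0, 0, 0, 0]]]'

```text
clock: 5.6
eef_pos: [0.5197, -0.2408, 0.0943]
tool_rot: [0.591, 0.807, -0.0, 0.0]
ft_force: [0.2, 0.3, 0.9]
grip_width: 0.0088
```

Run:
```python
from go import *
y=107.5;d=np.array([np.cos(np.radians(y)),np.sin(np.radians(y))])
p=np.array([.5134,-.2168])-.025*d
go([*p,.099],y,'lo');print(get_obs()['grip_width'])
```

```text
lo delta mm [-0.2  1.2 -4.7] rot [0.01 0.02 0.02] F [0.2  0.29 0.86] tcp [ 0.5197 -0.2408  0.0943] 5.6
0.00881595975958274
```

Gripped (8.8 mm, centred). Lifting, then moving +y past the other hooks.

Call:
jog_arm --deltas '[[[0, 0, -10, 0, 0, 0, 0], [0, 0, -25, 0, 0, 0, 0], [0, 0, -30, 0, 0, 0, 0], [0, 0, -30, 0, 0, 0, 0], [0, 0, -30, 0, 0, 0, 0]]]'

```text
clock: 6.1
eef_pos: [0.5121, -0.2374, 0.2135]
tool_rot: [0.591, 0.806, -0.003, -0.013]
ft_force: [0.6, -1.1, -6.0]
grip_width: 0.0088
```

Call:
jog_arm --deltas '[[[15, 5, -10, 0, 0, 0, 0], [30, 10, 0, 0, 0, 0, 0], [38, 12, 0, 0, 0, 0, 0], [38, 12, 0, 0, 0, 0, 0], [30, 10, 0, 0, 0, 0, 0]]]'

```text
clock: 6.6
eef_pos: [0.5127, -0.0762, 0.2268]
tool_rot: [0.595, 0.804, -0.004, -0.013]
ft_force: [0.3, 0.6, -6.9]
grip_width: 0.0088
```

Call:
jog_arm --deltas '[[[15, 5, 0, 0, 0, 4, 0], [0, 0, 0, 0, 0, 5, 0], [0, 0, 0, 0, 0, 5, 0], [0, 0, 0, 0, 0, 3, 0], [0, 0, 0, 0, 0, 0, 0]]]'

```text
clock: 7.1
eef_pos: [0.506, -0.0487, 0.2216]
tool_rot: [0.707, 0.707, -0.01, -0.02]
ft_force: [-0.5, 0.0, -5.4]
grip_width: 0.009
```

Run:
```python
from go import *
go([.6415,-.04,.198],90)
im,m=cam('top');save('top1',im);
ims,mm=cam('side');save('side1',ims)
a=cv2.resize(im[150:300,220:400],None,fx=2.2,fy=2.2,interpolation=2);b=cv2.resize(ims[150:300,210:390],None,fx=2.2,fy=2.2,interpolation=2)
save('v1',np.hstack([a,b]))
```

```text
delta mm [  8.3 136.4  18.1] rot [-2.36 -0.8   0.06] F [-0.54  0.   -5.36] tcp [ 0.506  -0.0487  0.2216] 7.1
```

View pics/v1.png

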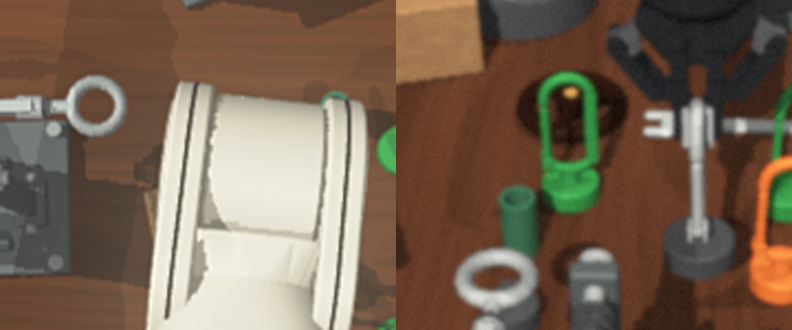

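```bash
cat > eye.py <<'E'
from fit import *
t=np.linspace(0,2*np.pi,60)
def eyer(m,e,b,k=6):
    x0,y0,x1,y1=b;im=np.zeros(((y1-y0)*k,(x1-x0)*k),np.uint8)
    P=np.c_[e[0]+.023*np.cos(t),e[1]+.023*np.sin(t),e[2]+.023*np.sin(t)*(.2-e[2])/.173]
    d=np.linalg.norm(e-m['P'][:3,3]);
    cv2.polylines(im,[np.round([(proj(m,p)-[x0,y0])*k for p in P]).astype(np.int32)],True,1,int(round(.012*m['f']/d*k)))
    return im
V=[]
for n,b in [('top',(251,180,282,216)),('side',(232,255,280,296))]:
    _,m=cam(n);im=cv2.imread(f'pics/{n}0.png');h=cv2.cvtColor(im[b[1]:b[3],b[0]:b[2]],cv2.COLOR_BGR2HSV)
    s=((h[...,1]<70)&(h[...,2]>125)).astype(np.uint8);V.append((m,b,cv2.resize(s,None,fx=6,fy=6,interpolation=cv2.INTER_LINEAR)))
def cost(e): 
    r=0
    for m,b,s in V:
        g=eyer(m,e,b);r+=(g&s).sum()/(g|s).sum()
    return -r/2
best=None
for z in (.185,.193,.2,.207):
    r=minimize(cost,[.642,.0776,z],method='Nelder-Mead',options=dict(initial_simplex=np.array([[.642,.0776,z],[.648,.0776,z],[.642,.084,z],[.642,.0776,z+.008]]),xatol=1e-4,fatol=1e-4))
    print(r.x.round(4),r.fun)
    if best is None or r.fun<best.fun: best=r
vis=[cv2.resize(np.dstack([s*255,eyer(m,best.x,b)*255,0*s]),(260,300)) for m,b,s in V]
cv2.imwrite('pics/eyefit.png',np.hstack(vis))
E
python3 eye.py
```

```text
[0.6416 0.0776 0.1928] -0.9057754442544675
[0.6417 0.0778 0.1931] -0.9063368468344409
[0.6415 0.0778 0.1932] -0.9066731231112164
[0.6415 0.0777 0.1931] -0.906656813257406
```

View pics/eyefit.png

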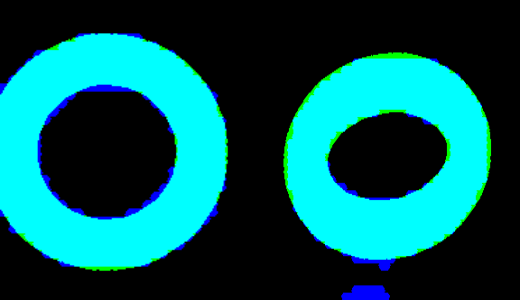

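Eye fit is good: bar centre at y 0.0547, x 0.6415, z about 0.192. Moving to a standoff.

Call:
jog_arm --deltas '[[[0, 30, 6, -1.2, -0.4, 0, 0], [0, 35, 8, -1.2, -0.4, 0, 0], [0, 35, 8, 0, 0, 0, 0], [0, 30, 5, 0, 0, 0, 0], [0, 5, 2, 0, 0, 0, 0]]]'

```text
clock: 7.8
eef_pos: [0.6441, -0.0502, 0.1905]
tool_rot: [0.707, 0.708, 0.001, 0.001]
ft_force: [-0.3, -0.1, -4.9]
grip_width: 0.0092
```

Run:
```python
from go import *
go([.6415,-.04,.192],90)
```

```text
delta mm [10.2 -2.6 -1.6] rot [0.17 0.04 0.09] F [-0.27 -0.06 -4.89] tcp [ 0.6441 -0.0502  0.1905] 7.8
```

Call:
jog_arm --deltas '[[[10, -3, -2, 0.2, 0, 0.1, 0], [10, 0, 0, 0, 0, 0, 0], [5, 0, 0, 0, 0, 0, 0], [0, 0, 0, 0, 0, 0, 0]]]'

```text
clock: 8.2
eef_pos: [0.6382, -0.0229, 0.1911]
tool_rot: [0.707, 0.707, -0.002, -0.002]
ft_force: [0.3, -0.8, -5.3]
grip_width: 0.0085
```

Run:
```python
from fit import *; from go import go
go([.6415,-.022,.192],90)
o=get_obs();p=o['eef_pos'];A=R.from_quat(o['tool_rot'])
print(o['ft_torque'])
def hook(P): # weight frame mm -> world via grasp
    return np.array([p+A.apply([(x+24.8)/1e3,-y/1e3,(94.3-z)/1e3]) for x,y,z in P])
out=[]
for n in ('wrist','side'):
    im,m=cam(n);save('st_'+n,im);im=im.copy()
    for P,tk in pl[:3]:
        for a,b in zip(hook(P)[:-1],hook(P)[1:]): cv2.line(im,tuple(np.round(proj(m,a)).astype(int)),tuple(np.round(proj(m,b)).astype(int)),(255,0,0),1)
    for a in ([.6415,.0547,.192],[.6415,.1007,.194],[.6185,.0777,.193],[.6645,.0777,.193]): cv2.circle(im,tuple(np.round(proj(m,np.array(a))).astype(int)),1,(0,0,255),-1)
    c=proj(m,hook([(10,0,90)])[0]);d=(np.round(proj(m,np.array([.6415,.0547,.192])))+c)/2;u,v=np.clip(d.astype(int),[75,75],[640-75,480-75]);out.append(cv2.resize(im[v-75:v+75,u-75:u+75],(400,400),interpolation=2))
save('st',np.hstack(out))
```

```text
delta mm [ 0.9  3.3 -0.9] rot [-0.37 -0.01  0.01] F [ 0.27 -0.81 -5.3 ] tcp [ 0.6382 -0.0229  0.1911] 8.2
[-0.17071143  0.04778247  0.0718479 ]
```

View pics/st.png

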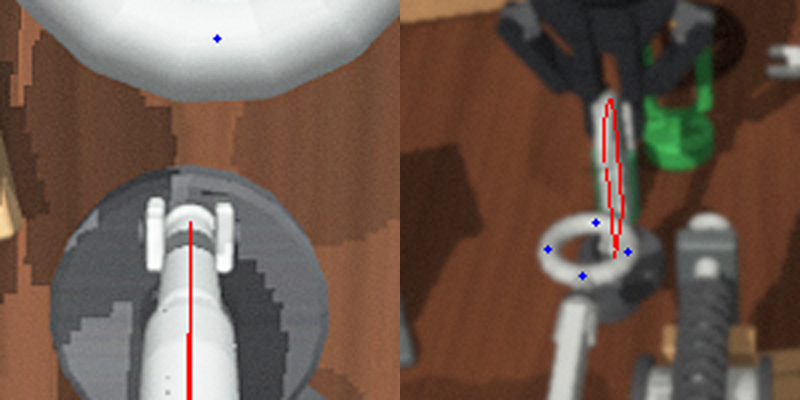

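Overlay agrees with both views: the hook is upright, with its gate facing the eye and 3.3 mm to one side. I'll correct that and approach gently.

Call:
jog_arm --deltas '[[[4, 4, -1, -0.3, 0, 0, 0], [6, 1, 0, 0, 0, 0, 0], [4, 0, 0, 0, 0, 0, 0], [0, 0, 0, 0, 0, 0, 0]]]'

```text
clock: 8.7
eef_pos: [0.6438, -0.0091, 0.1939]
tool_rot: [0.708, 0.707, 0.001, 0.001]
ft_force: [-0.0, -0.4, -5.1]
grip_width: 0.0088
```

Run:
```python
from go import *
go([.6415,-.005,.192],90)
```

```text
delta mm [ 4.1 -2.3  1.9] rot [ 0.12  0.02 -0.09] F [-0.01 -0.43 -5.06] tcp [ 0.6438 -0.0091  0.1939] 8.7
```

Call:
jog_arm --deltas '[[[4, -2, 2, 0, 0, 0, 0], [3, 0, 0, 0, 0, 0, 0], [0, 0, 0, 0, 0, 0, 0]]]'

```text
clock: 9.0
eef_pos: [0.6415, -0.0019, 0.1915]
tool_rot: [0.708, 0.706, 0.0, 0.001]
ft_force: [0.4, -1.7, -5.3]
grip_width: 0.009
```

Call:
jog_arm --deltas '[[[3, 0, 0, 0, 0, 0, 0], [0, 0, 0, 0, 0, 0, 0]]]'

```text
clock: 9.2
eef_pos: [0.6415, -0.0003, 0.1915]
tool_rot: [0.708, 0.706, -0.001, 0.002]
ft_force: [0.1, -3.0, -4.7]
grip_width: 0.009
```

Call:
jog_arm --deltas '[[[3, 0, 0, 0, 0, 0, 0], [0, 0, 0, 0, 0, 0, 0]]]'

```text
clock: 9.4
eef_pos: [0.6414, 0.0015, 0.1915]
tool_rot: [0.709, 0.706, -0.002, 0.003]
ft_force: [-0.9, -2.9, -5.6]
grip_width: 0.0087
```

Call:
jog_arm --deltas '[[[5, 0, 0, 0, 0, 0, 0], [5, 0, 0, 0, 0, 0, 0], [0, 0, 0, 0, 0, 0, 0]]]'

```text
clock: 9.7
eef_pos: [0.6416, 0.0103, 0.1917]
tool_rot: [0.709, 0.705, -0.003, 0.004]
ft_force: [-0.4, -4.9, -5.9]
grip_width: 0.0091
```

Call:
jog_arm --deltas '[[[5, 0, 0, 0, 0, 0, 0], [5, 0, 0, 0, 0, 0, 0], [0, 0, 0, 0, 0, 0, 0]]]'

```text
clock: 10.0
eef_pos: [0.6419, 0.0185, 0.1915]
tool_rot: [0.71, 0.704, -0.004, 0.006]
ft_force: [1.1, -5.2, -8.6]
grip_width: 0.0089
```

Run:
```python
from go import *
go([.6415,.0235,.192],90);print(get_obs()['ft_torque'])
```

```text
delta mm [ 4.9 -0.5 -0.5] rot [ 0.13  0.78 -0.43] F [ 1.07 -5.21 -8.61] tcp [0.6419 0.0185 0.1915] 10.0
[-1.22500568e+00 -1.49845584e-01  9.50225536e-04]
```

Call:
jog_arm --deltas '[[[4, 0, 0, 0.1, 0.5, -0.3, 0], [0, 0, 0, 0, 0, 0, 0]]]'

```text
clock: 10.2
eef_pos: [0.6419, 0.0211, 0.1908]
tool_rot: [0.708, 0.706, -0.003, 0.003]
ft_force: [0.5, -5.4, -8.2]
grip_width: 0.0092
```

Call:
jog_arm --deltas '[[[3, 0, 0, 0, 0.2, -0.1, 0], [0, 0, 0, 0, 0, 0, 0]]]'

```text
clock: 10.4
eef_pos: [0.6418, 0.0225, 0.1901]
tool_rot: [0.708, 0.706, -0.003, 0.002]
ft_force: [0.4, -4.6, -7.9]
grip_width: 0.0087
```

Run:
```python
from go import *
go([.6415,.0245,.192],90);print(get_obs()['ft_torque'])
```

```text
delta mm [ 2.  -0.3 -1.9] rot [-0.06  0.39 -0.14] F [ 0.37 -4.62 -7.95] tcp [0.6418 0.0225 0.1901] 10.4
[-1.33786356 -0.15721007  0.01888757]
```

Call:
jog_arm --deltas '[[[4, 0, -1, 0, 0.3, -0.1, 0], [1, 0, -1, 0, 0, 0, 0]]]'

```text
clock: 10.6
eef_pos: [0.6416, 0.0258, 0.1911]
tool_rot: [0.708, 0.706, -0.002, 0.001]
ft_force: [1.3, -5.3, -9.4]
grip_width: 0.009
```

Call:
jog_arm --deltas '[[[0.5, 0, 3, 0, 0, 0, 0], [0.5, 0, 4, 0, 0, 0, 0], [0, 0, 0, 0, 0, 0, 0]]]'

```text
clock: 10.9
eef_pos: [0.6418, 0.0253, 0.1837]
tool_rot: [0.708, 0.706, -0.003, 0.002]
ft_force: [1.0, -4.3, -10.9]
grip_width: 0.0089
```

Run:
```python
from go import *
go([.6415,.0245,.170],90);print(get_obs()['ft_torque'])
```

```text
delta mm [-0.7 -0.3 13.7] rot [-0.11  0.36 -0.21] F [  0.97  -4.33 -10.85] tcp [0.6418 0.0253 0.1837] 10.9
[-0.89971246 -0.2591207  -0.06934765]
```

Call:
jog_arm --deltas '[[[-0.3, 0, 4, 0, 0.2, -0.1, 0], [0, 0, 3, 0, 0, 0, 0]]]'

```text
clock: 11.1
eef_pos: [0.6419, 0.0249, 0.1766]
tool_rot: [0.708, 0.706, -0.001, 0.0]
ft_force: [-0.2, -3.7, -7.4]
grip_width: 0.0089
```

Call:
jog_arm --deltas '[[[0, 0, 4, 0, 0, 0, 0], [0, 0, 3, 0, 0, 0, 0]]]'

```text
clock: 11.3
eef_pos: [0.6416, 0.0271, 0.1688]
tool_rot: [0.707, 0.707, 0.0, -0.002]
ft_force: [-0.0, 0.3, -5.0]
grip_width: 0.0086
```

Run:
```python
from go import *
go([.6415,.0245,.170],90);print(get_obs()['ft_torque'])
```

```text
delta mm [-2.6 -0.1 -1.2] rot [-0.14 -0.14 -0.04] F [-0.01  0.33 -5.02] tcp [0.6416 0.0271 0.1688] 11.3
[-0.11300037 -0.03774092 -0.00162823]
```

Gate has snapped shut (lateral force dropped to about 0 with the bar at z ≈ 117). I'll raise the hook so the bar lies at z ≈ 95 behind the gate.

Call:
jog_arm --deltas '[[[-0.5, 0, -8, -0.1, -0.1, 0, 0], [0, 0, -8, 0, 0, 0, 0], [0, 0, -5, 0, 0, 0, 0], [0, 0, 0, 0, 0, 0, 0]]]'

```text
clock: 11.7
eef_pos: [0.642, 0.0297, 0.1928]
tool_rot: [0.706, 0.708, 0.002, -0.001]
ft_force: [-0.1, 0.5, -5.4]
grip_width: 0.0091
```

Run:
```python
from go import *
go([.6415,.020,.191],90);print(get_obs()['ft_torque'])
```

```text
delta mm [-9.7 -0.5  1.7] rot [ 0.08 -0.29  0.14] F [-0.11  0.53 -5.4 ] tcp [0.642  0.0297 0.1928] 11.7
[-0.1403258  -0.03950974 -0.01145724]
```

Call:
jog_arm --deltas '[[[-4, 0, 1, 0, -0.2, 0.1, 0], [-3, 0, 0, 0, 0, 0, 0], [0, 0, 0, 0, 0, 0, 0]]]'

```text
clock: 12.0
eef_pos: [0.6425, 0.0224, 0.1928]
tool_rot: [0.707, 0.707, 0.002, 0.001]
ft_force: [-0.8, 0.5, -5.0]
grip_width: 0.0087
```

Call:
jog_arm --deltas '[[[-2, 0, 0, 0, 0, 0, 0], [0, 0, 0, 0, 0, 0, 0]]]'

```text
clock: 12.2
eef_pos: [0.6422, 0.0199, 0.1922]
tool_rot: [0.707, 0.707, 0.001, 0.0]
ft_force: [0.3, 0.5, -5.5]
grip_width: 0.0089
```

Call:
jog_arm --deltas '[[[-1.5, 0, 0, 0, 0, 0, 0], [0, 0, 0, 0, 0, 0, 0]]]'

```text
clock: 12.4
eef_pos: [0.642, 0.0181, 0.1918]
tool_rot: [0.707, 0.707, 0.001, 0.0]
ft_force: [-0.1, -0.3, -5.6]
grip_width: 0.009
```

Call:
jog_arm --deltas '[[[-1, 0, 0, 0, 0, 0, 0], [0, 0, 0, 0, 0, 0, 0]]]'

```text
clock: 12.6
eef_pos: [0.642, 0.0178, 0.1917]
tool_rot: [0.707, 0.707, 0.002, -0.001]
ft_force: [0.4, 0.3, -5.2]
grip_width: 0.0092
```

Call:
jog_arm --deltas '[[[-1, 0, 0, 0, 0, 0, 0], [0, 0, 0, 0, 0, 0, 0]]]'

```text
clock: 12.8
eef_pos: [0.642, 0.0178, 0.1916]
tool_rot: [0.707, 0.708, 0.002, -0.001]
ft_force: [-0.0, 0.3, -5.6]
grip_width: 0.0091
```

Call:
jog_arm --deltas '[[[-2, 0, 0, 0, 0, 0, 0], [-2, 0, 0, 0, 0, 0, 0]]]'

```text
clock: 13.0
eef_pos: [0.6421, 0.0172, 0.1914]
tool_rot: [0.706, 0.708, 0.005, -0.004]
ft_force: [-0.3, 7.2, -6.9]
grip_width: 0.0087
```

Call:
jog_arm --deltas '[[[-3, 0, 0, 0, 0, 0, 0], [-3, 0, 0, 0, 0, 0, 0]]]'

```text
clock: 13.2
eef_pos: [0.6422, 0.0171, 0.1909]
tool_rot: [0.704, 0.71, 0.009, -0.008]
ft_force: [0.6, 8.8, -6.3]
grip_width: 0.0092
```

Call:
jog_arm --deltas '[[[-3.5, 0, 0, 0, 0, 0, 0], [-3.5, 0, 0, 0, 0, 0, 0], [-3.5, 0, 0, 0, 0, 0, 0]]]'

```text
clock: 13.5
eef_pos: [0.6425, 0.0171, 0.1901]
tool_rot: [0.701, 0.713, 0.015, -0.014]
ft_force: [0.7, 9.9, -7.4]
grip_width: 0.0091
```

Run:
```python
from go import *
go([.6415,.025,.165],90);print(get_obs()['ft_torque'])
```

```text
delta mm [ 6.9 -0.9 25.4] rot [ 0.08 -2.41  0.93] F [ 0.71  9.91 -7.41] tcp [0.6425 0.0171 0.1901] 13.5
[ 1.812057   -0.13602181 -0.05496416]
```

Tug is proven at 9.9 N. Easing off, straightening, centring the bar at x 0 and lowering.

Call:
jog_arm --deltas '[[[4, -0.5, 0, 0, -1.2, 0.5, 0], [5, -0.5, 2, 0, -1.2, 0.4, 0], [3, 0, 4, 0, 0, 0, 0], [0, 0, 6, 0, 0, 0, 0], [0, 0, 0, 0, 0, 0, 0]]]'

```text
clock: 14.0
eef_pos: [0.6412, 0.0286, 0.1772]
tool_rot: [0.707, 0.707, -0.002, 0.003]
ft_force: [-0.3, 0.4, -5.9]
grip_width: 0.0089
```

Run:
```python
from go import *
go([.6415,.029,.159],90);print(get_obs()['ft_torque'])
```

```text
delta mm [ 0.5  0.2 18.2] rot [ 0.07  0.38 -0.02] F [-0.34  0.38 -5.88] tcp [0.6412 0.0286 0.1772] 14.0
[-0.11732605  0.0153881   0.00263527]
```

Call:
jog_arm --deltas '[[[0.5, 0, 6, 0, 0.3, 0, 0], [0, 0, 5, 0, 0, 0, 0], [0, 0, 3, 0, 0, 0, 0], [0, 0, 0, 0, 0, 0, 0]]]'

```text
clock: 14.4
eef_pos: [0.6409, 0.0275, 0.1612]
tool_rot: [0.708, 0.706, -0.001, 0.001]
ft_force: [-0.3, -0.1, -5.6]
grip_width: 0.0089
```

Call:
jog_arm --deltas '[[[0, 0, 2, 0, 0, 0, 0], [0, 0, 2, 0, 0, 0, 0]]]'

```text
clock: 14.6
eef_pos: [0.6412, 0.0272, 0.1574]
tool_rot: [0.708, 0.706, -0.0, 0.001]
ft_force: [-1.4, -0.4, 1.5]
grip_width: 0.0087
```

Run:
```python
from go import *
go([.6415,.029,.156],90);print(get_obs()['ft_torque'])
```

```text
delta mm [1.8 0.3 1.4] rot [ 0.03  0.1  -0.15] F [-1.37 -0.43  1.46] tcp [0.6412 0.0272 0.1574] 14.6
[0.14992775 0.22402507 0.022003  ]
```

Call:
jog_arm --deltas '[[[2, 0, -0.5, 0, 0.1, -0.1, 0], [0.5, 0, 0, 0, 0, 0, 0], [0, 0, 0, 0, 0, 0, 0]]]'

```text
clock: 14.9
eef_pos: [0.6415, 0.0298, 0.1583]
tool_rot: [0.707, 0.707, 0.001, 0.001]
ft_force: [-0.1, 0.4, -6.0]
grip_width: 0.0086
```

Run:
```python
from go import *
go([.6415,.029,.156],90);print(get_obs()['ft_torque'])
```

```text
delta mm [-0.8  0.   2.3] rot [ 0.09 -0.01 -0.04] F [-0.08  0.37 -5.97] tcp [0.6415 0.0298 0.1583] 14.9
[-0.14295365 -0.01374224 -0.04104185]
```

Call:
jog_arm --deltas '[[[-0.7, 0, 1.2, 0, 0, 0, 0], [0, 0, 1, 0, 0, 0, 0]]]'

```text
clock: 15.1
eef_pos: [0.6419, 0.0296, 0.1571]
tool_rot: [0.707, 0.707, 0.001, 0.001]
ft_force: [-2.4, 0.3, 1.2]
grip_width: 0.0086
```

Call:
jog_arm --deltas '[[[0, 0, 1, 0, 0, 0, 0], [0, 0, 0.5, 0, 0, 0, 0]]]'

```text
clock: 15.3
eef_pos: [0.642, 0.0295, 0.1572]
tool_rot: [0.707, 0.707, 0.002, 0.001]
ft_force: [-1.6, -0.3, -0.9]
grip_width: 0.0091
```

The eye now carries about 85 % of the weight. Releasing.

Call:
jog_arm --deltas '[[[0, 0, 0.5, 0, 0, 0, 14], [0, 0, 0, 0, 0, 0, 25], [0, 0, 0, 0, 0, 0, 40], [0, 0, 0, 0, 0, 0, 40]]]'

```text
clock: 15.7
eef_pos: [0.6444, 0.0296, 0.159]
tool_rot: [0.707, 0.707, 0.005, 0.004]
ft_force: [-0.6, 0.3, 0.1]
grip_width: 0.0398
```

Run:
```python
from go import *
go([.6415,.029,.156],90)
out=[]
for n,c in (('wrist',(320,300)),('side',(265,250))):
    im,m=cam(n);save('rel_'+n,im);u,v=c;d=100 if n=='side' else 180
    out.append(cv2.resize(im[max(v-d,0):v+d,u-d:u+d],(400,400),interpolation=2))
save('rel',np.hstack(out))
```

```text
delta mm [-0.6 -3.   2.9] rot [ 0.66 -0.07 -0.03] F [-0.61  0.25  0.14] tcp [0.6444 0.0296 0.159 ] 15.7
```

View pics/rel.png

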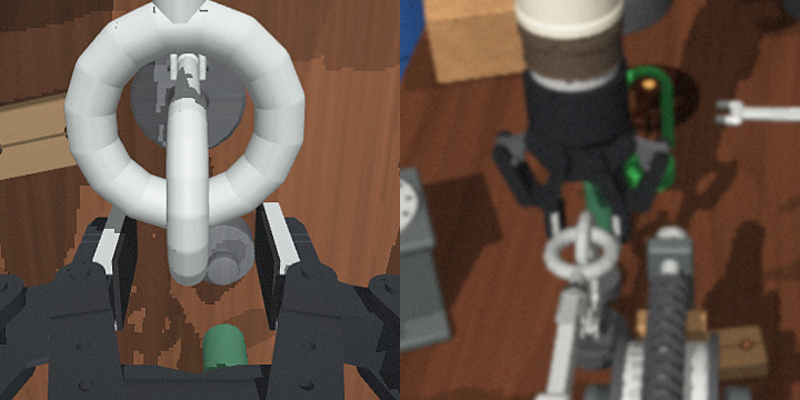

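Weight hangs free in the bow with the gate inside the ring. Backing off straight along the tool's -x, then up.

Call:
jog_arm --deltas '[[[-4, -2, 0, 0, 0, 0, 40], [-12, 0, 0, 0, 0, 0, 40], [-25, 0, -2, 0, 0, 0, 40], [-30, 0, -5, 0, 0, 0, 40], [-25, 0, -20, 0, 0, 0, 40]]]'

```text
clock: 16.3
eef_pos: [0.6397, -0.0679, 0.1825]
tool_rot: [0.705, 0.709, 0.002, 0.001]
ft_force: [-0.4, 0.1, -0.4]
grip_width: 0.0401
```

Call:
jog_arm --deltas '[[[0, 0, -30, 0, 0, 0, 40], [0, 0, -20, 0, 0, 0, 40], [0, 0, 0, 0, 0, 0, 40], [0, 0, 0, 0, 0, 0, 40], [0, 0, 0, 0, 0, 0, 40]]]'

```text
clock: 16.8
eef_pos: [0.6389, -0.0775, 0.2347]
tool_rot: [0.709, 0.706, 0.002, 0.002]
ft_force: [-0.7, 0.2, 1.0]
grip_width: 0.0403
```

Run:
```python
from h import *
o=get_obs();print(o['eef_pos'],o['ft_force'],o['clock'])
out=[]
for n,c in (('wrist',(320,150)),('side',(265,270))):
    im,m=cam(n);save('fin_'+n,im);u,v=c;d=90 if n=='side' else 150
    e=proj(m,np.array([.6415,.0547,.192]));print(n,e)
    out.append(cv2.resize(im[max(v-d,0):v+d,u-d:u+d],(400,400),interpolation=2))
save('fin',np.hstack(out))
```

```text
[ 0.63891332 -0.07747967  0.23468317] [-0.65380287  0.15058056  1.00396941] 16.8
wrist [321.28974363 -38.08653176]
side [257.64795446 266.33223275]
```

View pics/fin.png

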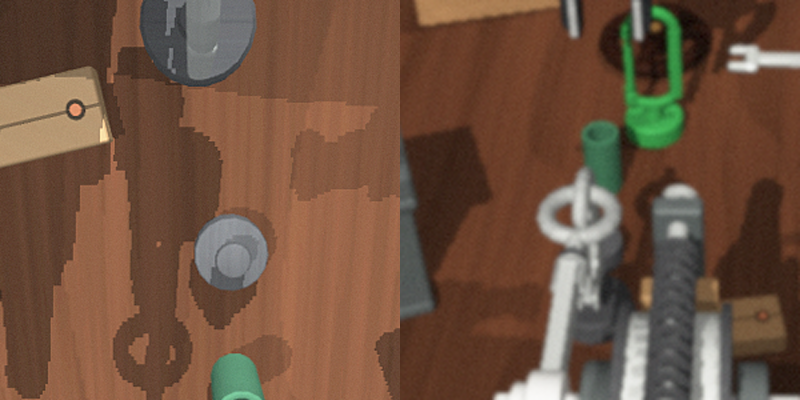

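The weight is hanging on the eye, which has not moved (side view about (258,266), as predicted). The bystanders are in place and the robot is clear. Letting it settle briefly, then handing in.

Call:
jog_arm --deltas '[[[0, 0, 0, 0, 0, 0, 40], [0, 0, 0, 0, 0, 0, 40], [0, 0, 0, 0, 0, 0, 40], [0, 0, 0, 0, 0, 0, 40], [0, 0, 0, 0, 0, 0, 40]]]'

```text
clock: 17.4
eef_pos: [0.6374, -0.0758, 0.2308]
tool_rot: [0.708, 0.706, -0.0, -0.0]
ft_force: [0.2, 0.5, 0.2]
grip_width: 0.0397
```

```bash
python3 -c "
from workcell import *
print(job_done())"
```

```text
the job is handed in; nothing more can be done
None
```

The test weight now hangs free in the top bow of its hook on the eye, and I have handed the job in at about 17 s.

- **Clipping on:** I gripped the steel test weight by its spine and pressed the gate onto the eye with about 5 N. I then lowered the hook until the gate snapped shut; the sideways force dropped to about 0.
- **Tug:** I pulled the closed gate back against the eye with 9.9 N, and it held.
- **Hanging:** I lowered the weight until the eye carried nearly all of it, released it and backed away clear.

**Forces:** The largest forces I read on the eye were about 10 N sideways, 7 N down and 5.5 N up. I only read the force at the end of each move, so a brief peak in between could have been missed.

**Last checks:** The pictures show the weight hanging in the bow, the eye where it was before, and the nearby loose parts in place. I did not look at every bystander again. The gripper touches nothing, with force readings near 0.

**Off plan:** The grip ended at about z 113 on the spine, just under the recommended 115 to 120. The fingers showed no contact with the eye. No check failed or disagreed.

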